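# Make up two breakfast trays

## Task

Make up the two breakfast trays from the things on the worktop. On the oblong tray put the milk jug on the square coaster, the egg cup (with its egg) on the small round coaster in the middle and the tall tumbler on the large round coaster; on the round tray put the small espresso cup on the round coaster and the lidded sugar pot on the square coaster. Set each gently, upright and in the middle of its coaster, knock nothing over, and leave the pepper mill, the honey jar and the tea caddy where they stand.

Things in the scene. Friction and masses are not known exactly. Their poses are not given: they have to be found in the camera images.
- oblong_tray: Fixed dark wooden tray, 320 (x) x 170 (y) mm, steel handle at each end; floor 8 mm thick, rim 8 mm thick, 18 mm high. Cork coasters 3 mm thick (tops 11 mm above worktop) along its x at y = 0: 76 mm square at x = -95 mm, small round (diameter 60) at x = 0, large round (84) at x = +90. Origin: centre of underside; z up. Its x lies within 0.25 rad of world x; stands left or right.
- round_tray: Fixed dark wooden round tray, diameter 240 mm; floor 8 mm thick, rim 6 mm thick, 18 mm high. Cork coasters 3 mm thick (tops 11 mm above worktop) at its y = 0: a round one (diameter 80 mm) centred at x = +56 mm, a 76 mm square one at x = -52 mm. Origin: centre of underside; z up; turned any way round. Stands on the other side from the oblong tray.
- tumbler: Tall white ceramic tumbler without a handle, open at the top: 100 mm high, diameter 58 mm at the foot widening evenly to 70 mm at the rim, wall 4 mm, 0.25 kg. Loose, upright. Origin: centre of the underside; z up.
- espresso_cup: Small white ceramic espresso cup without a handle, open at the top: 50 mm high, diameter 38 mm at the foot, 50 mm at 20 mm height, 54 mm at the rim, wall 3.5 mm, 0.12 kg. Loose, upright. Origin: centre of the underside; z up.
- egg_cup: White ceramic egg cup with a brown egg fixed in it: foot diameter 40 mm, narrow stem (diameter 18 to 20 mm, 12 to 24 mm up), bowl widening from diameter 42 mm at 36 mm height to 48 mm at its rim at 56 mm; top of the egg 80 mm up; 0.12 kg. Loose, upright. Origin: centre of the underside; z up.
- sugar_pot: Blue ceramic sugar pot, one piece with its domed lid and small knob: foot diameter 50 mm, straight body of diameter 60 mm from 10 to 48 mm height, lid edge of diameter 57 mm at 54 mm, knob top at 80 mm; 0.22 kg. Loose, upright. Origin: centre of the underside; z up.
- milk_jug: Steel milk jug, open top: 75 mm high, body diameter 58 mm (56 at the rim), wall 3 mm, 0.2 kg; bar handle on its -x side reaching 50 mm from its axis (18 to 68 mm up), small spout on +x reaching 41 mm near the rim. Loose, upright. Grip it across its y. Origin: centre of the underside, on the axis; z up; its x within 0.5 rad of world x at the start.
- pepper_mill: Bystander: turned light wood pepper mill, 120 mm high, largest diameter 48 mm, loose, standing among the things to be taken. Leave it. Origin: centre of the underside.
- honey_jar: Bystander: amber glass honey jar with a brass cap, 90 mm high, diameter 64 mm, loose, standing beyond the stock. Leave it. Origin: centre of the underside.
- tea_caddy: Bystander: green tea caddy with a steel lid, 73 x 93 mm, 106 mm high, loose, standing beyond the stock. Leave it. Origin: centre of the underside.
Not all that is in view belongs to the job. Leave any red look-alike of the sugar_pot alone.

How it is judged:
By the outcome, as a careful person would: the job done as asked, in the order asked, and still so for the second after the job is handed in, with the robot touching nothing.
It also fails if it takes over 128 s, if anything falls off the work surface, if the arm or the gripper's body presses on something with over 40 N, if the wrist force passes 120 N, or if a joint passes its speed limit or range.

## Robot

A 6-joint arm with a two-finger parallel gripper is mounted at the origin on the work surface. World frame = base frame: x ahead of the robot, y to its left, z up, the work surface at z = 0. Lengths are in m, angles in rad, forces in N, time in s.
With the tool pointing down it reaches from about 0.275 to 0.875 m from the base axis. Payload 12.5 kg.
Tool frame: the origin (TCP) lies on the mounting face of the last link; the fingertips stand 173 mm ahead of it and the grasp point (between the pads) lies 155 mm ahead of it (ctrl.tips_ahead is the distance from the TCP to the fingertips, in m); z points along the fingers, y is the line along which they close (so a half turn about z gives the same grasp; the last joint's range is limited). The gripper opens to 85 mm and grips with 20 to 120 N. Pads are 22 mm wide; open, the fingers measure 114 mm over their backs; the gripper's body (76 mm by 85 mm) begins 54 mm behind the grasp point. The pads swing forward as they close: fully open they stand 13 mm farther back than shut.
Start: joints at [1.198, 0.351, 1.652, -0, 1.139, -0.085], TCP at [0.156, 0.527, 0.405] pointing down, gripper open.
Joint ranges: [-2.75, 2.75], [-0.79, 2.1], [0.01, 2.65], [-1.57, 4.71], [0.07, 3.14], [-2.87, 2.87]. Speed limits (rad/s): [2.22, 2.22, 2.79, 3.14, 3.14, 3.14].

## Interface

Orientations are given as a unit quaternion [x, y, z, w].
In Python, from plant import status, optics, job, ctrl gives the robot as it stands.
- The arm moves only by the tool servo_tool, never from a script. Its argument "series" is a list of rows, each a list of 5 numbers: the shift along the tool's x, y, z in cm, then the turn about the tool's z in degrees, then the finger opening in cm, from 0 to 8.54. In form: [[x, y, z, twist, claw], ...]. A call has 1 to 5 rows; each row shifts and turns the commanded pose from where the row before left it, along the tool's axes as they then stand; what a row does not reach is not made up. A row lasts 1/8 s, in which the tool goes at most 62.5 mm and 10.7 degrees, less where a joint would pass 70% of its speed; a pose out of reach is approached as far as the arm can. A call with a gripper value outside its range is refused whole. The fingers move at their own pace and stop on an object; the grip force is fixed at half the most. Time passes only in rows, so rows that do not move let the fingers close. It gives the time, the measured TCP pose, the force, the opening and the grip force at its end, in the units of the state.
- status.sense(): the state, without advancing time (a new reading comes with each control period).
- optics.read_camera(name): name is "scene" or "top" or "wrist"; returns (picture, depth): 480x640x3 uint8, blue, green, red; 480x640 float32, m along the optical axis (not along the pixel's ray), 0 where there is no reading.
- optics.camera_info(name): a dict with "fx", "fy", "cx", "cy" (pixels), "T" (4x4, takes a point from camera to world coordinates). Camera axes: x right, y down, z forward; pixel columns grow to the right and rows downward; lengths in m; the calibration is good to about 2 mm. A picture is of the moment at which its call begins: read the wrist's pose just before it. camera_info takes no time and is no camera call; for the wrist camera it gives the pose at the moment of the call.
- job.close_job(): hands the job in; it is judged then, once.
Trained networks look in the newest picture that a camera, given by its name, has taken for a name from the list of things; names that differ only in an ending like _2 or _b are one class to them, and where a whole thing is asked for, a point or a joint stands for the part that bears it (a point fixed in the world has none). Each returns a list of dicts, best first, with "confidence" (0 to 1); they miss things now and then, are a little off and sometimes report something else, mostly with a low value. They report only what shows in the picture. A call takes as long as a camera call. They do not tell look-alikes from the thing itself.
- optics.find_in(camera, thing): "position" ([column, row] in pixels, amid what is visible of it).
- optics.outline_of(camera, thing): "pixels" (480x640 bool, what is visible of it) and "position" ([column, row] in pixels, amid what is visible of it).
The state is a dict: "time_s": time; "qpos": joint angles; "qvel": joint speeds; "tau": joint torques, N m; "tcp_pos": TCP position; "tool_rot": TCP orientation; "force": force on the tool from outside, world axes, zero at the start; "moment": the same for the moment, N m; "width": opening from 0.0 (shut) to 1.0 (fully open); "grip_force": force on a finger pad.
Only numpy, scipy, OpenCV 4.12 (cv2) and the standard library are available. Lean on these libraries where they do the work, as an engineer would, in place of code of your own. Each camera call takes 0.05 s, during which the arm holds its last target. There are 200 camera calls.

## Working session

There is one attempt and no reset: what is moved stays moved. The work goes in short steps, Python scripts to look and compute and a tool call to move; the robot and the scene stay as the last step left them, time stands still between calls to the robot, and variables do not carry over. Pictures are saved under pics/ and viewed, at most 14 in all, crops included, and the job is handed in when it is done.

Besides the shell and the picture viewer there is one more tool, called after "Request:" as name(argument=value, ...) on one line, values as JSON. servo_tool: Moves the arm, as the interface text tells. Its arguments: {"type":"object","properties":{"series":{"type":"array"}},"required":["series"]}

```bash
mkdir -p pics; ls; python3 - <<'E'
from plant import status, optics, job, ctrl
import cv2
s=status.sense()
print(s, ctrl.tips_ahead)
for n in("scene","top"):
    p,d=optics.read_camera(n); cv2.imwrite(f"pics/{n}0.png",p)
    print(n,optics.camera_info(n))
E
```

```text
pics
{'time_s': 0.0, 'qpos': array([ 1.19842708e+00,  3.51237534e-01,  1.65244110e+00,  1.51929288e-05,
        1.13909574e+00, -8.45801405e-02]), 'qvel': array([-9.45186830e-05,  7.14119878e-04,  6.15310398e-04, -9.59637833e-04,
        7.08072604e-04,  4.20554278e-04]), 'tau': array([ 2.04898854e-03, -5.06102872e+01, -2.91408151e+01,  3.89693048e-05,
        4.49679457e-03, -4.00351973e-05]), 'tcp_pos': array([0.15602315, 0.52726642, 0.40415113]), 'tool_rot': array([ 1.43401622e-01,  9.89664401e-01, -5.73944554e-04, -1.40543885e-04]), 'force': array([-0.11894097, -0.26355196,  0.92415926]), 'moment': array([-0.02721165, -0.00515766,  0.02495711]), 'grip_force': 0.0, 'width': 0.9991276932148401} 0.1734
scene {'fx': 463.6937409108869, 'fy': 463.6937409108869, 'cx': 311.576584298989, 'cy': 235.7308481972254, 'T': array([[-0.44928622,  0.74503921, -0.4930096 ,  1.07651697],
       [ 0.89336696,  0.37844882, -0.24222297,  0.27177121],
       [ 0.00611329, -0.54926593, -0.83562526,  0.98843999],
       [ 0.        ,  0.        ,  0.        ,  1.        ]])}
top {'fx': 461.04383173971235, 'fy': 461.04383173971235, 'cx': 320.63291077764546, 'cy': 236.30507186141688, 'T': array([[-0.007161  , -0.98793802,  0.15468415,  0.39136727],
       [-0.9998712 ,  0.00485218, -0.0152984 , -0.00323287],
       [ 0.01436331, -0.15477377, -0.98784552,  0.92412812],
       [ 0.        ,  0.        ,  0.        ,  1.        ]])}
```

View pics/top0.png

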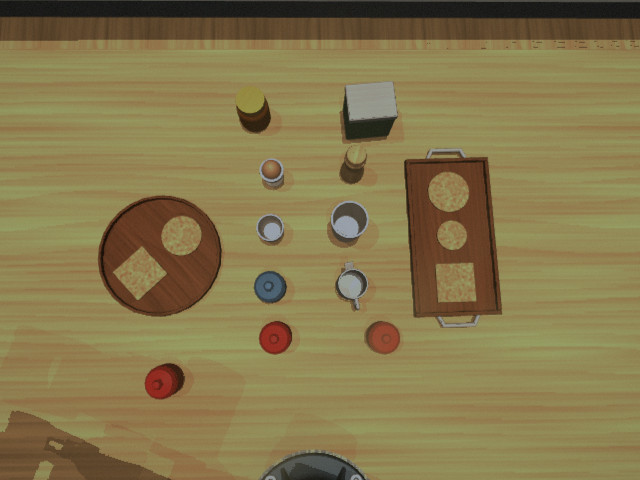

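View pics/scene0.png

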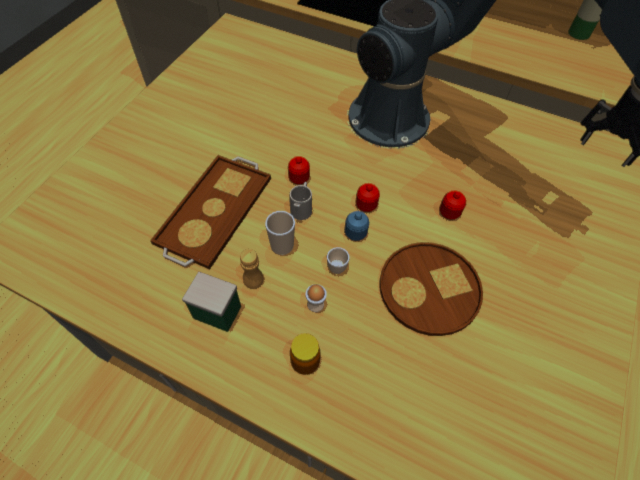

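Top view: oblong tray on the right (coasters at about (449,192), (452,235), (456,282)), round tray on the left (round coaster (181,236), square (140,273)). Jug (351,285), tumbler (349,221), espresso cup (270,228), egg cup (272,172), blue pot (270,287) and three red decoys. The scene view shows the same layout with nothing hidden.

```bash
cat > h.py <<'E'
from plant import status, optics, job, ctrl
import cv2, numpy as np
from scipy.optimize import least_squares
from scipy.spatial.transform import Rotation as R
def cloud(d,K):
    v,u=np.mgrid[:480,:640]
    P=np.stack([(u-K["cx"])*d/K["fx"],(v-K["cy"])*d/K["fy"],d],-1)
    return P@K["T"][:3,:3].T+K["T"][:3,3]
def ray(px,K):
    r=K["T"][:3,:3]@[(px[0]-K["cx"])/K["fx"],(px[1]-K["cy"])/K["fy"],1]
    return K["T"][:3,3],r/np.linalg.norm(r)
def tri(rays):
    A=sum(np.eye(3)-np.outer(r,r) for o,r in rays); b=sum((np.eye(3)-np.outer(r,r))@o for o,r in rays)
    return np.linalg.solve(A,b)
def onplane(px,K,z):
    o,r=ray(px,K); return o+r*(z-o[2])/r[2]
def circ(p,r0=None):
    c0=np.r_[p.mean(0),.03]
    s=least_squares(lambda c:np.hypot(*(p-c[:2]).T)-(c[2] if r0 is None else r0),c0,loss="soft_l1",f_scale=.002).x
    return s
E
cat > m.py <<'E'
from h import *
T=dict(milk_jug=(.075,(351,285)),egg_cup=(.056,(272,172)),tumbler=(.1,(349,221)),espresso_cup=(.05,(270,228)),sugar_pot=(.048,(270,287)),pepper_mill=(.12,(355,165)))
pics={};K={}
for n in("top","scene"):
    K[n]=optics.camera_info(n); pics[n]=optics.read_camera(n)
C={n:cloud(pics[n][1],K[n]) for n in pics}
np.savez("c.npz",top=C["top"],scene=C["scene"],ptop=pics["top"][0],pscene=pics["scene"][0])
for t,(h,px) in T.items():
    p=onplane(px,K["top"],h*.7)
    for n in C:
        c=C[n]; m=(np.hypot(c[...,0]-p[0],c[...,1]-p[1])<.055)&(c[...,2]>.015)&(pics[n][1]>0)
        q=c[m]; zt=np.percentile(q[:,2],98)
        s=q[abs(q[:,2]-h)<.006]
        f=circ(s[:,:2]) if len(s)>8 else None
        print(t,n,len(q),"ztop %.3f"%zt,len(s),"rim",None if f is None else f.round(4),"mean",q.mean(0).round(3))
co={}
for n in C:
    g=cv2.cvtColor(pics[n][0],cv2.COLOR_BGR2HSV)
    for t in("oblong_tray","round_tray"):
        r=optics.outline_of(n,t)
        for o in r[:1]:
            m=o["pixels"].astype(np.uint8); x,y,w,hh=cv2.boundingRect(m)
            hull=cv2.convexHull(cv2.findNonZero(m)); M=np.zeros((480,640),np.uint8); cv2.fillConvexPoly(M,hull,1)
            M=cv2.erode(M,np.ones((9,9)))
            k=((g[...,2]>120)&(M>0)).astype(np.uint8); k=cv2.morphologyEx(k,cv2.MORPH_OPEN,np.ones((3,3)));k=cv2.morphologyEx(k,cv2.MORPH_CLOSE,np.ones((5,5)))
            N,l,st,ce=cv2.connectedComponentsWithStats(k)
            print(n,t,o["confidence"],"z floor/depth",end=" ")
            for i in range(1,N):
                if st[i,4]>150:
                    print("\n  ",ce[i].round(1),st[i,4],onplane(ce[i],K[n],.011).round(4),"depth",np.median(C[n][l==i],0).round(4))
                    co.setdefault(t,{}).setdefault(n,[]).append(ce[i])
for t in co:
    for a in co[t]["top"]:
        X=min((tri([ray(a,K["top"]),ray(b,K["scene"])]) for b in co[t]["scene"]),key=lambda X:np.linalg.norm(X-onplane(a,K["top"],.011)))
        print(t,"tri",X.round(4))
E
python3 m.py
```

```text
milk_jug top 428 ztop 0.077 219 rim [ 0.4385 -0.074   0.0273] mean [ 0.436 -0.075  0.06 ]
milk_jug scene 620 ztop 0.078 150 rim [ 0.4384 -0.0748  0.0269] mean [ 0.439 -0.074  0.051]
egg_cup top 460 ztop 0.081 176 rim [0.6597 0.0793 0.0211] mean [0.655 0.078 0.066]
egg_cup scene 357 ztop 0.082 122 rim [0.659  0.078  0.0213] mean [0.666 0.081 0.066]
tumbler top 810 ztop 0.102 276 rim [ 0.5519 -0.0682  0.0324] mean [ 0.559 -0.071  0.071]
tumbler scene 998 ztop 0.103 200 rim [ 0.5537 -0.0681  0.0325] mean [ 0.554 -0.069  0.068]
espresso_cup top 337 ztop 0.053 168 rim [0.5465 0.0813 0.0248] mean [0.551 0.084 0.039]
espresso_cup scene 373 ztop 0.054 143 rim [0.5484 0.0812 0.0248] mean [0.546 0.08  0.038]
sugar_pot top 806 ztop 0.079 90 rim [0.4334 0.0814 0.0287] mean [0.432 0.079 0.061]
sugar_pot scene 572 ztop 0.080 93 rim [0.433  0.0804 0.0294] mean [0.446 0.084 0.053]
pepper_mill top 709 ztop 0.120 262 rim [ 0.67   -0.0813  0.0119] mean [ 0.662 -0.079  0.082]
pepper_mill scene 617 ztop 0.122 179 rim [ 0.6718 -0.0814  0.0122] mean [ 0.678 -0.076  0.078]
top oblong_tray 0.81 z floor/depth
[... 508 characters left out ...]
e oblong_tray 0.76 z floor/depth 
   [231.7 181.7] 614 [ 0.4409 -0.2853  0.011 ] depth [ 0.4411 -0.2838  0.0123]

   [213.1 206.7] 338 [ 0.5353 -0.2832  0.011 ] depth [ 0.5363 -0.2819  0.0121]

   [194.2 232.7] 737 [ 0.6261 -0.2804  0.011 ] depth [ 0.6265 -0.2794  0.0122]
scene round_tray 0.68 z floor/depth 
   [450.3 280.5] 933 [0.4643 0.3397 0.011 ] depth [0.4652 0.3391 0.0119]

   [408.5 292.1] 846 [0.5381 0.2614 0.011 ] depth [0.5385 0.2616 0.012 ]
oblong_tray tri [ 0.6261 -0.2795  0.0114]
oblong_tray tri [ 0.5362 -0.2816  0.0127]
oblong_tray tri [ 0.4412 -0.2844  0.0116]
oblong_tray tri [ 0.3725 -0.3268 -0.0894]
round_tray tri [0.5381 0.2617 0.0112]
round_tray tri [0.4639 0.34   0.0108]
```

```bash
cat >> h.py <<'E'
def plan(x,y,z,ydir,claw,step=5.0):
    """rows (cm, deg) from the present pose to grasp point x,y,z with closing line at ydir deg (mod 180)"""
    s=status.sense(); Rt=R.from_quat(s["tool_rot"]).as_matrix(); p=s["tcp_pos"]+.155*Rt[:,2]
    cur=np.degrees(np.arctan2(Rt[1,1],Rt[0,1])); dy=(ydir-cur+90)%180-90; tw=-dy
    d=(np.array([x,y,z])-p)*100
    n=int(np.ceil(max(np.linalg.norm(d)/step,abs(tw)/10)))
    a=np.radians(cur); print("grasp now",p.round(4),"closing %.1f"%cur,"tilt %.2f"%np.degrees(np.arccos(-Rt[2,2])),"force",s["force"].round(1),"t",round(s["time_s"],2),"w %.3f q6 %.2f"%(s["width"],s["qpos"][5]))
    for i in range(n):
        c=np.radians(cur+dy*i/n); X=np.array([np.cos(c+np.pi/2),np.sin(c+np.pi/2)]); Y=np.array([np.cos(c),np.sin(c)])
        e=d[:2]/n; print([round(float(v),2) for v in (e@X,e@Y,-d[2]/n,tw/n,claw)])
E
python3 - <<'E'
from h import *
c=np.load("c.npz")
for n in("top","scene"):
    q=c[n].reshape(-1,3); v=q[:,:2]-[.4385,-.0744]; r=np.hypot(*v.T); m=(r>.033)&(r<.056)&(q[:,2]>.03)&(q[:,2]<.09); v=v[m]
    for nm,k in(("handle",v[:,0]<0),("spout",v[:,0]>0)):
        w=v[k]; print(n,nm,len(w),w.mean(0).round(4) if len(w) else '',np.degrees(np.arctan2(*(w.mean(0)[::-1]))).round(1), np.hypot(*w.T).max())
Rt=R.from_quat(status.sense()["tool_rot"]).as_matrix(); print(Rt.round(3))
E
```

```text
top handle 39 [-0.0413 -0.008 ] -169.0 0.04967731771822977
top spout 26 [0.0349 0.0075] 12.1 0.03905356975312507
scene handle 12 [-0.0417 -0.0083] -168.8 0.04663560377036191
scene spout 14 [0.0351 0.0067] 10.8 0.03810514566187129
[[-0.959  0.284 -0.   ]
 [ 0.284  0.959 -0.   ]
 [ 0.    -0.    -1.   ]]
```

```bash
python3 -c "
from h import *
plan(.4385,-.0745,.14,101.5,8.5)"
```

```text
grasp now [0.1561 0.5273 0.2496] closing 73.5 tilt 0.01 force [-1.  -0.5  0.8] t 0.4 w 1.001 q6 -0.08
[-3.15, -3.55, 0.78, -2.0, 8.5]
[-3.03, -3.66, 0.78, -2.0, 8.5]
[-2.9, -3.76, 0.78, -2.0, 8.5]
[-2.77, -3.86, 0.78, -2.0, 8.5]
[-2.63, -3.95, 0.78, -2.0, 8.5]
[-2.49, -4.04, 0.78, -2.0, 8.5]
[-2.35, -4.13, 0.78, -2.0, 8.5]
[-2.2, -4.21, 0.78, -2.0, 8.5]
[-2.05, -4.28, 0.78, -2.0, 8.5]
[-1.9, -4.35, 0.78, -2.0, 8.5]
[-1.75, -4.41, 0.78, -2.0, 8.5]
[-1.6, -4.47, 0.78, -2.0, 8.5]
[-1.44, -4.53, 0.78, -2.0, 8.5]
[-1.28, -4.57, 0.78, -2.0, 8.5]
```

Request:
servo_tool(series=[[-3.15,-3.55,0.8,-2,8.5],[-3.05,-3.65,0.8,-2,8.5],[-2.9,-3.75,0.8,-2,8.5],[-2.75,-3.85,0.8,-2,8.5],[-2.65,-3.95,0.8,-2,8.5]])

```text
time_s: 1.02
tcp_pos: [0.2576, 0.3113, 0.3646]
tool_rot: [0.056, 0.998, 0.0, 0.0]
force: [0.6, 1.1, 1.0]
width: 0.992
grip_force: 0.0
```

Request:
servo_tool(series=[[-2.5,-4.05,0.8,-2,8.5],[-2.35,-4.15,0.8,-2,8.5],[-2.2,-4.2,0.8,-2,8.5],[-2.05,-4.3,0.8,-2,8.5],[-1.9,-4.35,0.8,-2,8.5]])

```text
time_s: 1.65
tcp_pos: [0.3586, 0.0958, 0.3247]
tool_rot: [-0.031, 1.0, 0.0, 0.0]
force: [0.6, 0.1, -0.5]
width: 0.995
grip_force: 0.0
```

Request:
servo_tool(series=[[-1.75,-4.4,0.8,-2,8.5],[-1.6,-4.45,0.8,-2,8.5],[-1.45,-4.55,0.8,-2,8.5],[-1.3,-4.55,0.8,-2,8.5],[0,0,0,0,8.5]])

```text
time_s: 2.28
tcp_pos: [0.4399, -0.0763, 0.2923]
tool_rot: [-0.099, 0.995, -0.0, 0.0]
force: [0.3, -0.5, -0.7]
width: 0.992
grip_force: 0.0
```

```bash
python3 -c "
from h import *
plan(.4385,-.0745,.045,101.5,8.5,3)"
```

```text
grasp now [ 0.44   -0.0764  0.1373] closing 101.4 tilt 0.01 force [ 0.3 -0.5 -0.7] t 2.27 w 0.992 q6 -2.04
[0.03, 0.05, 2.31, -0.04, 8.5]
[0.03, 0.05, 2.31, -0.04, 8.5]
[0.03, 0.05, 2.31, -0.04, 8.5]
[0.03, 0.05, 2.31, -0.04, 8.5]
```

Request:
servo_tool(series=[[0.15,0.2,2.5,0,8.5],[0,0,2.5,0,8.5],[0,0,2.5,0,8.5],[0,0,1.7,0,8.5],[0,0,0,0,8.5]])

```text
time_s: 2.9
tcp_pos: [0.4368, -0.0718, 0.2002]
tool_rot: [-0.1, 0.995, 0.0, -0.001]
force: [0.3, 0.6, -0.3]
width: 0.996
grip_force: 0.0
```

Request:
servo_tool(series=[[0,0,0,0,4.5],[0,0,0,0,4.5],[0,0,0,0,4.5],[0,0,0,0,4.5],[0,0,0,0,4.5]])

```text
time_s: 3.52
tcp_pos: [0.4376, -0.0726, 0.2021]
tool_rot: [-0.1, 0.995, -0.0, 0.001]
force: [-1.6, 1.2, 14.4]
width: 0.659
grip_force: 61.4
```

Request:
servo_tool(series=[[0,0,0,0,4.5],[0,0,0,0,4.5],[0,0,-0.5,0,4.5],[0,0,-1,0,4.5],[0,0,-2,0,4.5]])

```text
time_s: 4.15
tcp_pos: [0.437, -0.0725, 0.2362]
tool_rot: [-0.1, 0.995, 0.0, -0.0]
force: [-0.3, 0.5, -1.6]
width: 0.662
grip_force: 64.1
```

```bash
python3 - <<'E'
s=open("h.py").read()
s=s.replace('s=status.sense(); Rt=R.from_quat(s["tool_rot"]).as_matrix(); p=s["tcp_pos"]+.155*Rt[:,2]','''s=status.sense(); Rt=R.from_quat(s["tool_rot"]).as_matrix(); L=[s["tcp_pos"]]
    for i in range(3): optics.read_camera("top"); L.append(status.sense()["tcp_pos"])
    print("spread",np.std(L,0).round(4)); p=np.mean(L[1:],0)+.155*Rt[:,2]''')
open("h.py","w").write(s)
E
python3 -c "
from h import *
plan(.4398,-.2844,.14,91.5,4.5,4)"
```

```text
spread [0.0003 0.0001 0.0009]
grasp now [ 0.4375 -0.0726  0.0825] closing 101.5 tilt 0.06 force [-0.3  0.5 -1.6] t 4.15 w 0.662 q6 -2.04
[0.67, -3.47, -0.96, 1.67, 4.5]
[0.56, -3.49, -0.96, 1.67, 4.5]
[0.46, -3.5, -0.96, 1.67, 4.5]
[0.36, -3.51, -0.96, 1.67, 4.5]
[0.26, -3.52, -0.96, 1.67, 4.5]
[0.16, -3.53, -0.96, 1.67, 4.5]
```

Request:
servo_tool(series=[[0.65,-3.45,-1,1.7,4.5],[0.55,-3.5,-1,1.7,4.5],[0.45,-3.5,-1,1.7,4.5],[0.35,-3.5,-1,1.7,4.5],[0.25,-3.5,-1,1.7,4.5]])

```text
time_s: 4.92
tcp_pos: [0.4393, -0.2497, 0.2853]
tool_rot: [-0.026, 1.0, 0.0, -0.0]
force: [-0.6, 1.0, -2.5]
width: 0.662
grip_force: 64.4
```

Request:
servo_tool(series=[[0.15,-3.5,-1,1.7,4.5],[0,0,0,0,4.5],[0,0,0,0,4.5]])

```text
time_s: 5.3
tcp_pos: [0.4396, -0.2831, 0.2948]
tool_rot: [-0.011, 1.0, 0.001, -0.001]
force: [-0.3, 0.6, -2.3]
width: 0.663
grip_force: 64.5
```

```bash
python3 -c "
from h import *
plan(.4398,-.2844,.0595,91.5,4.5,4)"
```

```text
spread [0.0001 0.0001 0.0001]
grasp now [ 0.4396 -0.2826  0.1401] closing 91.3 tilt 0.10 force [-0.3  0.6 -2.3] t 5.3 w 0.663 q6 -2.25
[-0.0, -0.06, 2.69, -0.06, 4.5]
[-0.0, -0.06, 2.69, -0.06, 4.5]
[-0.0, -0.06, 2.69, -0.06, 4.5]
```

Request:
servo_tool(series=[[0,-0.2,3,0,4.5],[0,0,3,0,4.5],[0,0,1.2,0,4.5],[0,0,0.5,0,4.5],[0,0,0.2,0,4.5]])

```text
time_s: 6.08
tcp_pos: [0.4402, -0.2857, 0.2172]
tool_rot: [-0.012, 1.0, -0.0, 0.0]
force: [0.3, -0.8, -2.7]
width: 0.658
grip_force: 64.6
```

Request:
servo_tool(series=[[0,0,0.1,0,4.5],[0,0,0.1,0,4.5],[0,0,0,0,4.5]])

```text
time_s: 6.45
tcp_pos: [0.44, -0.2857, 0.2149]
tool_rot: [-0.011, 1.0, -0.0, 0.0]
force: [-0.5, -0.3, -2.2]
width: 0.655
grip_force: 64.6
```

Request:
servo_tool(series=[[0,0.1,0.05,0,4.5],[0,0,0.05,0,4.5],[0,0,0.05,0,4.5],[0,0,0,0,4.5]])

```text
time_s: 6.95
tcp_pos: [0.44, -0.2847, 0.2133]
tool_rot: [-0.011, 1.0, 0.0, -0.0]
force: [-0.4, -0.1, -0.6]
width: 0.659
grip_force: 64.8
```

Force dropped by about 2 N, so the base is just touching. Release and lift.

Request:
servo_tool(series=[[0,0,0,0,8.5],[0,0,0,0,8.5],[0,0,0,0,8.5],[0,0,0,0,8.5],[0,0,-1,0,8.5]])

```text
time_s: 7.58
tcp_pos: [0.4398, -0.2845, 0.2231]
tool_rot: [-0.011, 1.0, 0.0, -0.0]
force: [-0.3, -0.2, 0.4]
width: 0.998
grip_force: 0.0
```

Request:
servo_tool(series=[[0,0,-4,0,8.5],[0,0,-5,0,8.5],[0,0,-4,0,8.5],[0,0,0,0,8.5]])

```text
time_s: 8.07
tcp_pos: [0.4403, -0.2849, 0.3567]
tool_rot: [-0.011, 1.0, -0.002, 0.002]
force: [0.7, -0.1, 0.2]
width: 0.996
grip_force: 0.0
```

```bash
cat > chk.py <<'E'
import sys
from h import *
x,y,h=map(float,sys.argv[1:4])
for n in("scene","top"):
    c=cloud(optics.read_camera(n)[1],optics.camera_info(n)); m=(np.hypot(c[...,0]-x,c[...,1]-y)<.045)&(abs(c[...,2]-h)<.006)
    s=c[m]; print(n,len(s),circ(s[:,:2]).round(4) if len(s)>8 else '')
E
python3 chk.py .4412 -.2844 .086
python3 -c "
from h import *
plan(.6594,.0787,.19,91.5,8.5,5)"
```

```text
scene 145 [ 0.4402 -0.2841  0.027 ]
top 147 [ 0.4432 -0.2848  0.0299]
spread [0.     0.     0.0005]
grasp now [ 0.4398 -0.2845  0.1973] closing 91.3 tilt 0.02 force [-0.3  0.5 -0.1] t 8.18 w 0.993 q6 -2.26
[-2.53, 3.98, 0.08, -0.02, 8.5]
[-2.53, 3.98, 0.08, -0.02, 8.5]
[-2.53, 3.98, 0.08, -0.02, 8.5]
[-2.54, 3.98, 0.08, -0.02, 8.5]
[-2.54, 3.98, 0.08, -0.02, 8.5]
[-2.54, 3.97, 0.08, -0.02, 8.5]
[-2.54, 3.97, 0.08, -0.02, 8.5]
[-2.54, 3.97, 0.08, -0.02, 8.5]
[-2.54, 3.97, 0.08, -0.02, 8.5]
```

Request:
servo_tool(series=[[-2.55,3.95,0,0,8.5],[-2.55,3.95,0,0,8.5],[-2.55,4,0,0,8.5],[-2.55,4,0,0,8.5],[-2.55,4,0,0,8.5]])

```text
time_s: 8.95
tcp_pos: [0.5635, -0.0813, 0.3521]
tool_rot: [-0.011, 1.0, 0.0, -0.001]
force: [0.5, -0.5, 0.7]
width: 0.997
grip_force: 0.0
```

Request:
servo_tool(series=[[-2.5,4,0,0,8.5],[-2.55,4,0,0,8.5],[-2.55,3.95,0,0,8.5],[-2.5,3.95,0,0,8.5],[0,0,0,0,8.5]])

```text
time_s: 9.57
tcp_pos: [0.6609, 0.081, 0.3514]
tool_rot: [-0.013, 1.0, 0.0, -0.001]
force: [-0.6, -1.0, 0.4]
width: 1.0
grip_force: 0.0
```

Request:
servo_tool(series=[[0,0,4,0,8.5],[0,0,3,0,8.5],[0,0,0,0,8.5],[0,0,0,0,8.5]])

```text
time_s: 10.07
tcp_pos: [0.6604, 0.078, 0.2842]
tool_rot: [-0.011, 1.0, -0.0, 0.0]
force: [0.3, -0.2, 0.0]
width: 0.995
grip_force: 0.0
```

```bash
python3 -c "
from h import *
plan(.6594,.0787,.045,91.5,8.5,5)"
```

```text
spread [0.     0.0001 0.0002]
grasp now [0.6606 0.0782 0.1297] closing 91.3 tilt 0.05 force [ 0.3 -0.2  0. ] t 10.07 w 0.995 q6 -1.55
[0.06, 0.03, 4.23, -0.11, 8.5]
[0.06, 0.03, 4.23, -0.11, 8.5]
```

Request:
servo_tool(series=[[0.1,0.05,3.5,0,8.5],[0,0,3.5,0,8.5],[0,0,1.5,0,8.5],[0,0,0,0,8.5],[0,0,0,0,3]])

```text
time_s: 10.85
tcp_pos: [0.6598, 0.079, 0.1998]
tool_rot: [-0.011, 1.0, 0.0, 0.001]
force: [0.0, -0.4, -0.4]
width: 0.813
grip_force: 0.0
```

Request:
servo_tool(series=[[0,0,0,0,3],[0,0,0,0,3],[0,0,0,0,3],[0,0,0,0,3],[0,0,0,0,3]])

```text
time_s: 11.48
tcp_pos: [0.6597, 0.079, 0.1998]
tool_rot: [-0.011, 1.0, 0.0, 0.001]
force: [-1.4, -0.6, 7.3]
width: 0.519
grip_force: 60.1
```

Request:
servo_tool(series=[[0,0,0,0,3],[0,0,-0.5,0,3],[0,0,-1,0,3],[0,0,-2,0,3],[0,0,-4,0,3]])

```text
time_s: 12.1
tcp_pos: [0.6589, 0.0789, 0.2739]
tool_rot: [-0.011, 1.0, -0.0, -0.001]
force: [0.1, -0.3, -0.0]
width: 0.521
grip_force: 61.3
```

Request:
servo_tool(series=[[0,0,-3,0,3],[0,0,-2,0,3],[0,0,-1,0,3],[0,0,0,0,3]])

```text
time_s: 12.6
tcp_pos: [0.6592, 0.079, 0.3333]
tool_rot: [-0.011, 1.0, -0.0, 0.0]
force: [-0.3, 0.6, -1.4]
width: 0.519
grip_force: 61.3
```

```bash
python3 -c "
from h import *
plan(.536,-.2817,.19,91.5,3,4)"
```

```text
spread [0.0001 0.     0.0005]
grasp now [0.659  0.079  0.1772] closing 91.3 tilt 0.01 force [-0.3  0.6 -1.4] t 12.6 w 0.519 q6 -1.54
[1.31, -3.58, -0.13, -0.02, 3.0]
[1.31, -3.58, -0.13, -0.02, 3.0]
[1.31, -3.58, -0.13, -0.02, 3.0]
[1.32, -3.58, -0.13, -0.02, 3.0]
[1.32, -3.58, -0.13, -0.02, 3.0]
[1.32, -3.58, -0.13, -0.02, 3.0]
[1.32, -3.57, -0.13, -0.02, 3.0]
[1.32, -3.57, -0.13, -0.02, 3.0]
[1.32, -3.57, -0.13, -0.02, 3.0]
[1.32, -3.57, -0.13, -0.02, 3.0]
```

Request:
servo_tool(series=[[1.3,-3.6,-0.4,0,3],[1.3,-3.6,-0.4,0,3],[1.3,-3.6,-0.4,0,3],[1.3,-3.6,0,0,3],[1.3,-3.6,0,0,3]])

```text
time_s: 13.38
tcp_pos: [0.5978, -0.1036, 0.3443]
tool_rot: [-0.011, 1.0, 0.0, -0.001]
force: [1.0, -0.7, -1.0]
width: 0.521
grip_force: 61.4
```

Request:
servo_tool(series=[[1.35,-3.6,0,0,3],[1.35,-3.55,0,0,3],[1.35,-3.55,0,0,3],[1.3,-3.55,0,0,3],[1.3,-3.5,0,0,3]])

```text
time_s: 14.0
tcp_pos: [0.5353, -0.2826, 0.3443]
tool_rot: [-0.011, 1.0, 0.0, -0.001]
force: [0.3, -0.7, -1.8]
width: 0.519
grip_force: 61.4
```

Request:
servo_tool(series=[[0,0,3,0,3],[0,0,3,0,3],[0,0,2,0,3],[0,0,0,0,3],[0,0,0,0,3]])

```text
time_s: 14.62
tcp_pos: [0.5361, -0.2815, 0.2657]
tool_rot: [-0.011, 1.0, -0.0, 0.0]
force: [0.3, 1.0, -0.9]
width: 0.52
grip_force: 61.4
```

```bash
python3 -c "
from h import *
plan(.536,-.2817,.057,91.5,3,4)"
```

```text
spread [0.     0.     0.0002]
grasp now [ 0.5362 -0.2816  0.1111] closing 91.3 tilt 0.03 force [ 0.3  1.  -0.9] t 14.62 w 0.520 q6 -2.15
[0.01, -0.01, 2.7, -0.1, 3.0]
[0.01, -0.01, 2.7, -0.1, 3.0]
```

Request:
servo_tool(series=[[0,0,3,0,3],[0,0,1.5,0,3],[0,0,0.5,0,3],[0,0,0.2,0,3],[0,0,0,0,3]])

```text
time_s: 15.4
tcp_pos: [0.5361, -0.2815, 0.2138]
tool_rot: [-0.011, 1.0, -0.0, 0.0]
force: [-0.4, -0.5, -1.4]
width: 0.523
grip_force: 61.4
```

Request:
servo_tool(series=[[0,0,0.1,0,3],[0,0,0.05,0,3],[0,0,0.05,0,3],[0,0,0,0,3]])

```text
time_s: 15.9
tcp_pos: [0.5359, -0.2814, 0.2112]
tool_rot: [-0.011, 1.0, -0.0, 0.0]
force: [0.2, -0.2, -1.5]
width: 0.524
grip_force: 61.4
```

Request:
servo_tool(series=[[0,0,0.05,0,3],[0,0,0,0,3]])

```text
time_s: 16.15
tcp_pos: [0.536, -0.2815, 0.2109]
tool_rot: [-0.011, 1.0, -0.0, 0.0]
force: [-0.6, -0.1, 1.5]
width: 0.522
grip_force: 61.6
```

Request:
servo_tool(series=[[0,0,0,0,8.5],[0,0,0,0,8.5],[0,0,0,0,8.5],[0,0,0,0,8.5],[0,0,-1,0,8.5]])

```text
time_s: 16.77
tcp_pos: [0.5357, -0.2813, 0.2205]
tool_rot: [-0.011, 1.0, 0.0, -0.001]
force: [-0.3, -0.7, 0.5]
width: 0.994
grip_force: 0.0
```

Request:
servo_tool(series=[[0,0,-4,0,8.5],[0,0,-5,0,8.5],[0,0,-4,0,8.5],[0,0,0,0,8.5]])

```text
time_s: 17.27
tcp_pos: [0.5363, -0.2817, 0.3547]
tool_rot: [-0.011, 1.0, -0.002, 0.003]
force: [-0.6, 0.2, -0.4]
width: 0.993
grip_force: 0.0
```

```bash
python3 chk.py .536 -.2817 .067
python3 -c "
from h import *
plan(.5528,-.0682,.19,91.5,8.5,5)"
```

```text
scene 99 [ 0.5351 -0.2823  0.0214]
top 162 [ 0.5361 -0.2821  0.0214]
spread [0.     0.     0.0005]
grasp now [ 0.5357 -0.2814  0.1948] closing 91.3 tilt 0.03 force [ 0.2 -0.2 -0.7] t 17.38 w 0.994 q6 -2.15
[-0.44, 4.25, 0.1, -0.04, 8.5]
[-0.44, 4.25, 0.1, -0.04, 8.5]
[-0.44, 4.25, 0.1, -0.04, 8.5]
[-0.45, 4.25, 0.1, -0.04, 8.5]
[-0.45, 4.25, 0.1, -0.04, 8.5]
```

Request:
servo_tool(series=[[-0.45,4.25,0,0,8.5],[-0.45,4.25,0,0,8.5],[-0.45,4.25,0,0,8.5],[-0.45,4.25,0,0,8.5],[-0.45,4.25,0,0,8.5]])

```text
time_s: 18.15
tcp_pos: [0.5534, -0.0671, 0.3498]
tool_rot: [-0.011, 1.0, 0.0, -0.001]
force: [-0.2, -0.2, -0.4]
width: 0.996
grip_force: 0.0
```

Request:
servo_tool(series=[[0,0,3,0,8.5],[0,0,1,0,8.5],[0,0,0,0,8.5],[0,0,0,0,8.5]])

```text
time_s: 18.65
tcp_pos: [0.5538, -0.069, 0.3113]
tool_rot: [-0.011, 1.0, -0.0, 0.0]
force: [-0.7, 0.8, 0.2]
width: 0.996
grip_force: 0.0
```

```bash
python3 -c "
from h import *
plan(.5528,-.0682,.065,91.5,8.5,5)"
```

```text
spread [0.     0.0001 0.0001]
grasp now [ 0.5538 -0.0689  0.1564] closing 91.3 tilt 0.05 force [-0.7  0.8  0.2] t 18.65 w 0.996 q6 -1.80
[0.05, 0.04, 4.57, -0.12, 8.5]
[0.05, 0.04, 4.57, -0.12, 8.5]
```

Request:
servo_tool(series=[[0.1,0.05,2.5,0,8.5],[0,0,2.5,0,8.5],[0,0,2.5,0,8.5],[0,0,1.6,0,8.5],[0,0,0,0,8.5]])

```text
time_s: 19.42
tcp_pos: [0.5524, -0.0681, 0.2191]
tool_rot: [-0.011, 1.0, 0.0, -0.001]
force: [-0.0, -0.2, 0.7]
width: 0.989
grip_force: 0.0
```

Request:
servo_tool(series=[[0,0,0,0,5],[0,0,0,0,5],[0,0,0,0,5],[0,0,0,0,5],[0,0,0,0,5]])

```text
time_s: 20.05
tcp_pos: [0.553, -0.0681, 0.2212]
tool_rot: [-0.011, 1.0, -0.0, 0.001]
force: [-0.5, -0.0, 7.4]
width: 0.779
grip_force: 64.1
```

Request:
servo_tool(series=[[0,0,0,0,5],[0,0,-0.5,0,5],[0,0,-1,0,5],[0,0,-2,0,5],[0,0,-3,0,5]])

```text
time_s: 20.68
tcp_pos: [0.5523, -0.068, 0.2854]
tool_rot: [-0.011, 1.0, 0.0, -0.001]
force: [0.8, -0.3, -1.9]
width: 0.78
grip_force: 65.4
```

Request:
servo_tool(series=[[0,0,-4,0,5],[0,0,-2.5,0,5],[0,0,0,0,5],[0,0,0,0,5]])

```text
time_s: 21.18
tcp_pos: [0.5522, -0.0679, 0.3488]
tool_rot: [-0.011, 1.0, 0.0, -0.001]
force: [-0.0, -0.0, -2.9]
width: 0.779
grip_force: 65.4
```

```bash
python3 -c "
from h import *
plan(.6262,-.2795,.2,91.5,5,4)"
```

```text
spread [0.0001 0.     0.0001]
grasp now [ 0.5521 -0.0679  0.1935] closing 91.3 tilt 0.08 force [-0.  -0.  -2.9] t 21.18 w 0.779 q6 -1.80
[-1.16, -3.55, -0.11, -0.03, 5.0]
[-1.15, -3.55, -0.11, -0.03, 5.0]
[-1.15, -3.56, -0.11, -0.03, 5.0]
[-1.15, -3.56, -0.11, -0.03, 5.0]
[-1.15, -3.56, -0.11, -0.03, 5.0]
[-1.15, -3.56, -0.11, -0.03, 5.0]
```

Request:
servo_tool(series=[[-1.15,-3.55,-0.2,0,5],[-1.15,-3.55,-0.2,0,5],[-1.15,-3.55,0,0,5],[-1.15,-3.55,0,0,5],[-1.15,-3.55,0,0,5]])

```text
time_s: 21.95
tcp_pos: [0.6143, -0.2453, 0.3526]
tool_rot: [-0.011, 1.0, 0.0, -0.001]
force: [0.5, 0.1, -1.9]
width: 0.777
grip_force: 65.6
```

Request:
servo_tool(series=[[-1.2,-3.6,0,0,5],[0,0,3,0,5],[0,0,3,0,5],[0,0,0,0,5],[0,0,0,0,5]])

```text
time_s: 22.58
tcp_pos: [0.6272, -0.2799, 0.2946]
tool_rot: [-0.012, 1.0, -0.0, 0.0]
force: [0.7, 0.4, -1.9]
width: 0.776
grip_force: 65.6
```

```bash
python3 -c "
from h import *
plan(.6262,-.2795,.0777,91.5,5,4)"
```

```text
spread [0.     0.     0.0002]
grasp now [ 0.6273 -0.28    0.1401] closing 91.3 tilt 0.05 force [ 0.7  0.4 -1.9] t 22.57 w 0.776 q6 -2.08
[0.06, 0.03, 3.12, -0.09, 5.0]
[0.06, 0.03, 3.12, -0.09, 5.0]
```

Request:
servo_tool(series=[[0.1,0.05,3,0,5],[0,0,2,0,5],[0,0,0.7,0,5],[0,0,0.2,0,5],[0,0,0,0,5]])

```text
time_s: 23.35
tcp_pos: [0.6261, -0.2795, 0.2354]
tool_rot: [-0.011, 1.0, -0.0, 0.0]
force: [0.2, 0.3, -2.7]
width: 0.774
grip_force: 65.6
```

Request:
servo_tool(series=[[0,0,0.1,0,5],[0,0,0.05,0,5],[0,0,0.05,0,5],[0,0,0,0,5]])

```text
time_s: 23.85
tcp_pos: [0.6259, -0.2794, 0.2327]
tool_rot: [-0.011, 1.0, -0.0, 0.0]
force: [-0.4, -0.6, -2.1]
width: 0.775
grip_force: 65.6
```

Request:
servo_tool(series=[[0,0,0.05,0,5],[0,0,0,0,5]])

```text
time_s: 24.1
tcp_pos: [0.6259, -0.2794, 0.2323]
tool_rot: [-0.011, 1.0, -0.0, 0.0]
force: [-0.0, -0.4, -0.2]
width: 0.782
grip_force: 65.6
```

Request:
servo_tool(series=[[0,0,0.05,0,5],[0,0,0,0,5]])

```text
time_s: 24.35
tcp_pos: [0.626, -0.2794, 0.2322]
tool_rot: [-0.011, 1.0, -0.0, 0.0]
force: [-0.6, 0.6, 4.8]
width: 0.781
grip_force: 65.5
```

Seated. Release, lift, go to the espresso cup.

Request:
servo_tool(series=[[0,0,0,0,8.5],[0,0,0,0,8.5],[0,0,0,0,8.5],[0,0,0,0,8.5],[0,0,-1,0,8.5]])

```text
time_s: 24.98
tcp_pos: [0.6257, -0.2793, 0.2413]
tool_rot: [-0.011, 1.0, 0.0, -0.001]
force: [-0.1, 0.2, 0.6]
width: 0.995
grip_force: 0.0
```

Request:
servo_tool(series=[[0,0,-4,0,8.5],[0,0,-5,0,8.5],[0,0,-3,0,8.5],[0,0,0,0,8.5]])

```text
time_s: 25.48
tcp_pos: [0.6261, -0.2795, 0.3653]
tool_rot: [-0.011, 1.0, -0.001, 0.002]
force: [0.6, -0.5, 0.3]
width: 0.997
grip_force: 0.0
```

```bash
python3 chk.py .6262 -.2795 .111
python3 -c "
from h import *
plan(.5475,.0812,.2,91.5,8.5,5)"
```

```text
scene 218 [ 0.6266 -0.2794  0.0325]
top 135 [ 0.6245 -0.2784  0.0321]
spread [0.     0.     0.0005]
grasp now [ 0.6257 -0.2793  0.2056] closing 91.3 tilt 0.01 force [-0.4  0.6 -0.1] t 25.57 w 0.997 q6 -2.08
[0.87, 4.53, 0.07, -0.02, 8.5]
[0.87, 4.53, 0.07, -0.02, 8.5]
[0.87, 4.53, 0.07, -0.02, 8.5]
[0.87, 4.53, 0.07, -0.02, 8.5]
[0.87, 4.53, 0.07, -0.02, 8.5]
[0.86, 4.53, 0.07, -0.02, 8.5]
[0.86, 4.53, 0.07, -0.02, 8.5]
[0.86, 4.53, 0.07, -0.02, 8.5]
```

Request:
servo_tool(series=[[0.85,4.55,0,0,8.5],[0.85,4.55,0,0,8.5],[0.85,4.5,0,0,8.5],[0.85,4.55,0,0,8.5],[0.85,4.5,0,0,8.5]])

```text
time_s: 26.35
tcp_pos: [0.5777, -0.0525, 0.3609]
tool_rot: [-0.011, 1.0, 0.0, -0.001]
force: [0.5, 0.4, 1.0]
width: 0.993
grip_force: 0.0
```

Request:
servo_tool(series=[[0.85,4.55,0,0,8.5],[0.9,4.5,1,0,8.5],[0.9,4.55,2,0,8.5],[0,0,4,0,8.5],[0,0,3,0,8.5]])

```text
time_s: 26.98
tcp_pos: [0.548, 0.0821, 0.2597]
tool_rot: [-0.012, 1.0, -0.0, -0.001]
force: [0.7, -0.0, 1.0]
width: 0.992
grip_force: 0.0
```

Request:
servo_tool(series=[[0,0,0,0,8.5],[0,0,0,0,8.5]])

```text
time_s: 27.22
tcp_pos: [0.549, 0.0813, 0.2625]
tool_rot: [-0.011, 1.0, 0.0, 0.0]
force: [0.1, 0.2, -0.1]
width: 0.998
grip_force: 0.0
```

```bash
python3 -c "
from h import *
plan(.5475,.0812,.034,91.5,8.5,5)"
```

```text
spread [0.     0.     0.0002]
grasp now [0.5491 0.0814 0.1079] closing 91.3 tilt 0.04 force [ 0.1  0.2 -0.1] t 27.23 w 0.998 q6 -1.53
[0.08, -0.01, 3.7, -0.1, 8.5]
[0.08, -0.01, 3.7, -0.1, 8.5]
```

Request:
servo_tool(series=[[0.15,0,2.5,0,8.5],[0,0,2.5,0,8.5],[0,0,1.5,0,8.5],[0,0,0.9,0,8.5],[0,0,0,0,8.5]])

```text
time_s: 28.0
tcp_pos: [0.5472, 0.0814, 0.1877]
tool_rot: [-0.011, 1.0, -0.0, -0.0]
force: [0.7, -0.1, 0.4]
width: 0.996
grip_force: 0.0
```

Request:
servo_tool(series=[[0,0,0,0,4],[0,0,0,0,4],[0,0,0,0,4],[0,0,0,0,4],[0,0,0,0,4]])

```text
time_s: 28.62
tcp_pos: [0.5475, 0.0813, 0.1888]
tool_rot: [-0.011, 1.0, -0.0, 0.001]
force: [-3.0, -1.2, 8.1]
width: 0.612
grip_force: 61.2
```

Request:
servo_tool(series=[[0,0,0,0,4],[0,0,-0.5,0,4],[0,0,-1,0,4],[0,0,-2,0,4],[0,0,-3,0,4]])

```text
time_s: 29.25
tcp_pos: [0.5469, 0.0814, 0.2534]
tool_rot: [-0.011, 1.0, -0.0, -0.001]
force: [0.5, -0.2, -1.5]
width: 0.607
grip_force: 62.8
```

Request:
servo_tool(series=[[0,0,-3,0,4],[0,0,-1,0,4],[0,0,0,0,4],[0,0,0,0,4]])

```text
time_s: 29.75
tcp_pos: [0.5468, 0.0814, 0.2916]
tool_rot: [-0.011, 1.0, -0.0, -0.001]
force: [0.2, -0.1, -1.4]
width: 0.608
grip_force: 62.9
```

```bash
python3 -c "
from h import *
plan(.5382,.2617,.14,91.5,4,4)"
```

```text
spread [0.0001 0.     0.0001]
grasp now [0.5466 0.0814 0.1367] closing 91.3 tilt 0.10 force [ 0.2 -0.1 -1.4] t 29.75 w 0.608 q6 -1.53
[0.09, 3.61, -0.07, -0.04, 4.0]
[0.08, 3.61, -0.07, -0.04, 4.0]
[0.08, 3.61, -0.07, -0.04, 4.0]
[0.08, 3.61, -0.07, -0.04, 4.0]
[0.08, 3.61, -0.07, -0.04, 4.0]
```

Request:
servo_tool(series=[[0.1,3.6,0,0,4],[0.1,3.6,0,0,4],[0.1,3.6,0,0,4],[0.1,3.6,0,0,4],[0.05,3.65,0,0,4]])

```text
time_s: 30.52
tcp_pos: [0.5383, 0.2629, 0.2921]
tool_rot: [-0.011, 1.0, -0.0, -0.0]
force: [0.2, -0.1, -1.5]
width: 0.61
grip_force: 63.0
```

Request:
servo_tool(series=[[0,0,2,0,4],[0,0,2,0,4],[0,0,0,0,4],[0,0,0,0,4]])

```text
time_s: 31.02
tcp_pos: [0.5387, 0.2618, 0.2532]
tool_rot: [-0.011, 1.0, 0.0, 0.0]
force: [0.3, -0.3, -1.4]
width: 0.609
grip_force: 63.0
```

```bash
python3 -c "
from h import *
plan(.5382,.2617,.0453,91.5,4,4)"
```

```text
spread [0.     0.     0.0001]
grasp now [0.5388 0.2618 0.0985] closing 91.3 tilt 0.03 force [ 0.3 -0.3 -1.4] t 31.02 w 0.609 q6 -1.22
[0.03, -0.0, 2.66, -0.1, 4.0]
[0.03, -0.0, 2.66, -0.1, 4.0]
```

Request:
servo_tool(series=[[0.05,0,3,0,4],[0,0,1.3,0,4],[0,0,0.5,0,4],[0,0,0.2,0,4],[0,0,0,0,4]])

```text
time_s: 31.8
tcp_pos: [0.5382, 0.2618, 0.2032]
tool_rot: [-0.011, 1.0, 0.0, 0.0]
force: [0.4, 0.5, -2.2]
width: 0.607
grip_force: 63.0
```

Request:
servo_tool(series=[[0,0,0.1,0,4],[0,0,0.05,0,4],[0,0,0.05,0,4],[0,0,0,0,4]])

```text
time_s: 32.3
tcp_pos: [0.538, 0.2617, 0.2007]
tool_rot: [-0.011, 1.0, -0.0, -0.0]
force: [-0.0, 0.9, -1.3]
width: 0.604
grip_force: 63.0
```

Request:
servo_tool(series=[[0,0,0.05,0,4],[0,0,0,0,4]])

```text
time_s: 32.55
tcp_pos: [0.538, 0.2617, 0.2001]
tool_rot: [-0.011, 1.0, -0.0, -0.0]
force: [-0.4, 0.6, -1.3]
width: 0.605
grip_force: 63.0
```

Request:
servo_tool(series=[[0,0,0.05,0,4],[0,0,0,0,4]])

```text
time_s: 32.8
tcp_pos: [0.5381, 0.2617, 0.1999]
tool_rot: [-0.011, 1.0, 0.0, 0.0]
force: [-0.3, -1.1, 1.6]
width: 0.61
grip_force: 63.2
```

Request:
servo_tool(series=[[0,0,0.05,0,4],[0,0,0,0,4]])

```text
time_s: 33.05
tcp_pos: [0.5382, 0.2617, 0.1998]
tool_rot: [-0.011, 1.0, 0.0, 0.0]
force: [-2.4, -1.8, 7.4]
width: 0.607
grip_force: 63.6
```

Request:
servo_tool(series=[[0,0,-0.05,0,8.5],[0,0,0,0,8.5],[0,0,0,0,8.5],[0,0,0,0,8.5],[0,0,-1,0,8.5]])

```text
time_s: 33.67
tcp_pos: [0.5378, 0.2617, 0.2095]
tool_rot: [-0.011, 1.0, -0.0, -0.001]
force: [-0.7, -0.3, -0.5]
width: 0.993
grip_force: 0.0
```

Request:
servo_tool(series=[[0,0,-4,0,8.5],[0,0,-4,0,8.5],[0,0,-3,0,8.5],[0,0,0,0,8.5]])

```text
time_s: 34.17
tcp_pos: [0.5384, 0.2619, 0.3227]
tool_rot: [-0.011, 1.0, 0.001, 0.002]
force: [0.1, -0.8, -0.0]
width: 0.995
grip_force: 0.0
```

```bash
python3 chk.py .5382 .2617 .061
python3 -c "
from h import *
plan(.4332,.0809,.15,91.5,8.5,5)"
```

```text
scene 160 [0.5391 0.2611 0.0247]
top 129 [0.5373 0.2611 0.0249]
spread [0.     0.     0.0004]
grasp now [0.5378 0.2616 0.1639] closing 91.3 tilt 0.00 force [ 0.2 -0.4 -0.7] t 34.27 w 0.990 q6 -1.22
[2.17, -3.57, 0.28, -0.04, 8.5]
[2.18, -3.56, 0.28, -0.04, 8.5]
[2.18, -3.56, 0.28, -0.04, 8.5]
[2.18, -3.56, 0.28, -0.04, 8.5]
[2.18, -3.56, 0.28, -0.04, 8.5]
```

Request:
servo_tool(series=[[2.2,-3.55,0.2,0,8.5],[2.2,-3.55,0.2,0,8.5],[2.2,-3.55,0.2,0,8.5],[2.15,-3.6,0.2,0,8.5],[2.15,-3.55,0.2,0,8.5]])

```text
time_s: 35.05
tcp_pos: [0.4322, 0.0803, 0.3091]
tool_rot: [-0.012, 1.0, -0.0, -0.001]
force: [1.0, -0.7, 0.8]
width: 0.994
grip_force: 0.0
```

Request:
servo_tool(series=[[0,0,2,0,8.5],[0,0,2,0,8.5],[0,0,0,0,8.5],[0,0,0,0,8.5]])

```text
time_s: 35.55
tcp_pos: [0.4333, 0.0814, 0.27]
tool_rot: [-0.012, 1.0, 0.0, -0.0]
force: [0.7, 0.0, -0.6]
width: 0.996
grip_force: 0.0
```

```bash
python3 chk.py .4332 .0809 .048; python3 -c "
from h import *
plan(.4332,.0809,.034,91.5,8.5,5)"
```

```text
scene 84 [0.4333 0.0802 0.0295]
top 0 
spread [0.     0.     0.0001]
grasp now [0.4334 0.0814 0.1152] closing 91.3 tilt 0.05 force [ 0.  -0.7  0.4] t 35.65 w 0.999 q6 -1.51
[0.01, -0.02, 4.06, -0.09, 8.5]
[0.01, -0.02, 4.06, -0.09, 8.5]
```

Request:
servo_tool(series=[[0,-0.05,3,0,8.5],[0,0,2.5,0,8.5],[0,0,1.5,0,8.5],[0,0,1.1,0,8.5],[0,0,0,0,8.5]])

```text
time_s: 36.42
tcp_pos: [0.4331, 0.0808, 0.1885]
tool_rot: [-0.011, 1.0, -0.0, -0.0]
force: [-0.1, 0.3, -0.1]
width: 0.998
grip_force: 0.0
```

Request:
servo_tool(series=[[0,0,0,0,4.5],[0,0,0,0,4.5],[0,0,0,0,4.5],[0,0,0,0,4.5],[0,0,0,0,4.5]])

```text
time_s: 37.05
tcp_pos: [0.4333, 0.0808, 0.1897]
tool_rot: [-0.011, 1.0, -0.0, 0.001]
force: [-3.7, -1.9, 11.9]
width: 0.684
grip_force: 62.0
```

Request:
servo_tool(series=[[0,0,0,0,4.5],[0,0,-0.5,0,4.5],[0,0,-1,0,4.5],[0,0,-2,0,4.5],[0,0,-3,0,4.5]])

```text
time_s: 37.67
tcp_pos: [0.4328, 0.0808, 0.2545]
tool_rot: [-0.011, 1.0, -0.0, -0.001]
force: [0.2, 0.0, -3.1]
width: 0.682
grip_force: 64.8
```

Request:
servo_tool(series=[[0,0,-4,0,4.5],[0,0,-1.5,0,4.5],[0,0,0,0,4.5],[0,0,0,0,4.5]])

```text
time_s: 38.17
tcp_pos: [0.4328, 0.0808, 0.3082]
tool_rot: [-0.011, 1.0, -0.0, -0.0]
force: [0.1, 0.7, -2.8]
width: 0.684
grip_force: 64.9
```

```bash
python3 -c "
from h import *
plan(.4639,.34,.15,91.5,4.5,4)"
```

```text
spread [0.0001 0.     0.0001]
grasp now [0.4327 0.0808 0.1529] closing 91.3 tilt 0.06 force [ 0.1  0.7 -2.8] t 38.17 w 0.684 q6 -1.51
[-0.53, 3.69, 0.04, -0.03, 4.5]
[-0.53, 3.69, 0.04, -0.03, 4.5]
[-0.53, 3.69, 0.04, -0.03, 4.5]
[-0.54, 3.69, 0.04, -0.03, 4.5]
[-0.54, 3.69, 0.04, -0.03, 4.5]
[-0.54, 3.69, 0.04, -0.03, 4.5]
[-0.54, 3.69, 0.04, -0.03, 4.5]
```

Request:
servo_tool(series=[[-0.55,3.7,0,0,4.5],[-0.55,3.7,0,0,4.5],[-0.55,3.7,0,0,4.5],[-0.55,3.7,0,0,4.5],[-0.5,3.7,0,0,4.5]])

```text
time_s: 38.95
tcp_pos: [0.4558, 0.2676, 0.308]
tool_rot: [-0.011, 1.0, -0.0, -0.001]
force: [-0.1, -0.4, -2.1]
width: 0.678
grip_force: 65.0
```

Request:
servo_tool(series=[[-0.5,3.7,0,0,4.5],[-0.55,3.65,0,0,4.5],[0,0,2.5,0,4.5],[0,0,2.5,0,4.5],[0,0,0,0,4.5]])

```text
time_s: 39.58
tcp_pos: [0.4641, 0.3398, 0.2565]
tool_rot: [-0.011, 1.0, -0.001, -0.002]
force: [-0.3, -0.2, -1.7]
width: 0.684
grip_force: 65.3
```

Request:
servo_tool(series=[[0,0,0,0,4.5]])

```text
time_s: 39.7
tcp_pos: [0.4649, 0.3402, 0.2592]
tool_rot: [-0.011, 1.0, 0.0, 0.0]
force: [-0.2, -0.6, -2.1]
width: 0.687
grip_force: 65.4
```

```bash
python3 -c "
from h import *
plan(.4639,.34,.0457,91.5,4.5,4)"
```

```text
spread [0.     0.     0.0002]
grasp now [0.465  0.3402 0.1046] closing 91.3 tilt 0.02 force [-0.2 -0.6 -2.1] t 39.7 w 0.687 q6 -1.04
[0.06, -0.01, 2.95, -0.1, 4.5]
[0.06, -0.01, 2.95, -0.1, 4.5]
```

Request:
servo_tool(series=[[0.1,0,3,0,4.5],[0,0,1.7,0,4.5],[0,0,0.6,0,4.5],[0,0,0.2,0,4.5],[0,0,0,0,4.5]])

```text
time_s: 40.48
tcp_pos: [0.4639, 0.3402, 0.2042]
tool_rot: [-0.011, 1.0, 0.0, 0.0]
force: [0.5, -0.7, -2.6]
width: 0.682
grip_force: 65.3
```

Request:
servo_tool(series=[[0,0,0.1,0,4.5],[0,0,0.05,0,4.5],[0,0,0.05,0,4.5],[0,0,0,0,4.5]])

```text
time_s: 40.98
tcp_pos: [0.4637, 0.3401, 0.2017]
tool_rot: [-0.011, 1.0, -0.0, -0.0]
force: [0.2, -0.1, -2.5]
width: 0.683
grip_force: 65.4
```

Request:
servo_tool(series=[[0,0,0.05,0,4.5],[0,0,0,0,4.5]])

```text
time_s: 41.22
tcp_pos: [0.4637, 0.3401, 0.2011]
tool_rot: [-0.011, 1.0, -0.0, -0.0]
force: [1.4, -0.5, -2.6]
width: 0.685
grip_force: 65.4
```

Request:
servo_tool(series=[[0,0,0.05,0,4.5],[0,0,0,0,4.5]])

```text
time_s: 41.48
tcp_pos: [0.4637, 0.3401, 0.2009]
tool_rot: [-0.011, 1.0, 0.0, 0.0]
force: [-1.3, 0.5, 1.0]
width: 0.683
grip_force: 65.8
```

Request:
servo_tool(series=[[0,0,0.05,0,4.5],[0,0,0,0,4.5]])

```text
time_s: 41.72
tcp_pos: [0.4637, 0.3401, 0.2008]
tool_rot: [-0.011, 1.0, 0.0, 0.0]
force: [-3.7, -0.8, 9.1]
width: 0.68
grip_force: 66.6
```

Request:
servo_tool(series=[[0,0,-0.05,0,8.5],[0,0,0,0,8.5],[0,0,0,0,8.5],[0,0,0,0,8.5],[0,0,-1,0,8.5]])

```text
time_s: 42.35
tcp_pos: [0.4635, 0.3399, 0.2105]
tool_rot: [-0.011, 1.0, -0.0, -0.001]
force: [0.7, -0.2, 0.2]
width: 0.998
grip_force: 0.0
```

Request:
servo_tool(series=[[0,0,-4,0,8.5],[0,0,-5,0,8.5],[0,0,-5,0,8.5],[0,4,-5,0,8.5],[0,4,0,0,8.5]])

```text
time_s: 42.98
tcp_pos: [0.4621, 0.42, 0.405]
tool_rot: [-0.011, 1.0, 0.002, 0.003]
force: [0.4, 0.1, -1.3]
width: 0.994
grip_force: 0.0
```

Request:
servo_tool(series=[[0,5,0,0,8.5],[0,5,0,0,8.5],[0,0,0,0,8.5],[0,0,0,0,8.5]])

```text
time_s: 43.48
tcp_pos: [0.4595, 0.5187, 0.3997]
tool_rot: [-0.012, 1.0, -0.0, -0.0]
force: [0.1, -1.2, 0.5]
width: 0.993
grip_force: 0.0
```

```bash
python3 chk.py .4639 .34 .059; python3 -c "
from h import *
p,d=optics.read_camera('top'); cv2.imwrite('pics/end.png',p); print(status.sense()['time_s'])"
```

```text
scene 102 [0.4643 0.3398 0.0286]
top 143 [0.4636 0.3404 0.0288]
43.625
```

View pics/end.png

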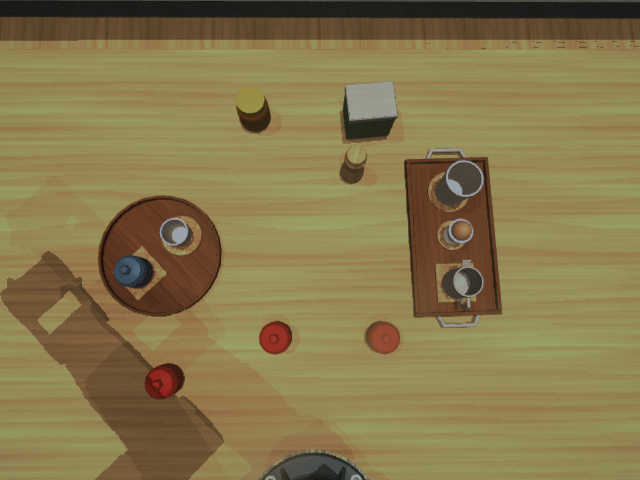

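All five things stand upright on their coasters: jug (467,282), egg cup (460,231), tumbler (463,180), espresso cup (175,232), sugar pot (132,271). The bystanders and red pots have not moved.

```bash
python3 -c "
from plant import job
print(job.close_job())"
```

```text
the job is handed in; nothing more can be done
None
```

Both trays are made up in the order asked and the job is handed in at about 44 s: all five things stand upright, each measured within about 2 mm of its coaster's centre, and the pepper mill, honey jar, tea caddy and red pots were left where they stood.

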